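# Tip two sealed artefact cases and tray the firm one

### The job

Two sealed wooden cases lie on the tipping rockers; in one of them the ornament has come loose and rolls about. Press the near end of the left case down, hold it a moment and let go, then do the same with the right case: the one with the loose piece stays tipped, the firm one swings back level. Lift the firm case off and lay it flat in the empty wooden tray, leave the loose one tipped on its rocker, and never turn a case on its side.

Things in the scene. Friction and masses are not known exactly. Their poses are not given: they have to be found in the camera images.
- case_left_mid (a point): Centre, half-way up, of the left (+y) of the two sealed plywood cases: plain closed flat boxes, alike outside, 150 mm long (x), 56 wide (y), 45 high (z, up), 0.33 kg, lying level on their rockers, underside 62 mm above the table, 170 mm apart. The -x end is the near end, towards the robot. The long sides are free, to grip across the 56 mm. Tipped, it turns with its rocker.
- case_right_mid (a point): Centre, half-way up, of the right (-y) of the two sealed plywood cases: plain closed flat boxes, alike outside, 150 mm long (x), 56 wide (y), 45 high (z, up), 0.33 kg, lying level on their rockers, underside 62 mm above the table, 170 mm apart. The -x end is the near end, towards the robot. The long sides are free, to grip across the 56 mm. Tipped, it turns with its rocker.
- rig: Fixed aluminium base, 170 x 270 mm (x, y), origin under its centre; rockers, 44 mm wide, carry the cases at y +85 and -85 mm. Axle 50 mm up, along y, at x 0. Near end tips down only, 0 to 0.28 rad; a weak spring lifts it. Pressing a case's top 60 mm before its centre sinks that spot 18 mm at about 3 N (more at first touch); hold 0.5 s so a loose piece rolls. Let go: a firm case is level in 0.5 s, a loose one stays down.
- tray: Empty shallow open tray of brown wood, fixed to the table, left of the rockers: 220 mm long (x) by 160 mm wide (y) outside, walls 5 mm thick and 18 mm high, floor 5 mm thick, so 210 by 150 mm inside. Origin at the centre of its underside, on the table; x axis along its length. A case lies in it lengthwise.
There are look-alikes about, which are no part of the job. Leave any orange or red look-alike of the part that bears case_right_mid alone.

How it is judged:
By the outcome, as a careful person would: the job done as asked, in the order asked, and still so for the second after the job is handed in, with the robot touching nothing.
It also fails if it takes over 64 s, if anything falls off the work surface, if the arm or the gripper's body presses on something with over 40 N, if the wrist force passes 120 N, or if a joint passes its speed limit or range.

### The arm

A 6-joint arm with a two-finger parallel gripper is mounted at the origin on the work surface. World frame = base frame: x ahead of the robot, y to its left, z up, the work surface at z = 0. Lengths are in m, angles in degrees, forces in N, time in s.
With the tool pointing down it reaches from about 0.375 to 0.9 m from the base axis. Payload 3.1 kg.
Tool frame: the origin (TCP) lies midway between the tips of the shut fingers; the grasp point (between the pads) lies 19 mm behind it; x points along the fingers, z is the direction in which the jaws open and shut, and the axes are right-handed (so a half turn about x gives the same grasp; the last joint's range is limited). The gripper opens to 87 mm and grips with 3 to 60 N. Pads are 19 mm wide; open, the fingers measure 117 mm over their backs; the gripper's body (75 mm by 190 mm) begins 51 mm behind the grasp point.
Start: joints at [61.793, 30.224, 82.088, -0, 67.689, -10.227], TCP at [0.193, 0.594, 0.223] pointing down, gripper open.
Joint ranges: [-176.69, 176.69], [-43.24, 126.21], [12.49, 139.97], [-82, 262], [0, 151.66], [-163.58, 163.58]. Speed limits (degrees/s): [159.86, 159.86, 180, 180, 180, 180].

### API

Orientations are given as a 3x3 rotation matrix whose columns are the frame's x, y, z axes.
In Python, from rig import * gives the robot as it stands.
- The arm moves only by the tool play_rows, never from a script. Its argument "rows" is a list that holds one entry, the list of rows, each a list of 7 numbers: the shift along the tool's x, y, z in m, then the turn, a rotation vector about the tool's x, y, z in degrees, then the finger opening in m, from 0 to 0.087. A call has 1 to 12 rows; each row is the pose to reach, as a shift and turn from the pose commanded when the call began, along the tool's axes at that moment; what a row does not reach only later rows make up. A row lasts 1/10 s, in which the tool goes at most 50 mm and 8.59 degrees, less where a joint would pass 70% of its speed; a pose out of reach is approached as far as the arm can. A call with a gripper value outside its range is refused whole. The fingers move at their own pace and stop on an object; the grip force is fixed at half the most. Time passes only in rows, so rows that repeat a pose let the fingers close. It gives the time, the measured TCP pose, the force and the opening at its end, in the units of the state.
- read_state(): the state, without advancing time (a new reading comes with each control period).
- capture(name): name is "scene" or "top" or "wrist"; returns a dict with "pixels" (384x512x3 uint8, red, green, blue), "intrinsics" (3x3 intrinsics, pixels), "rvec" (rotation vector, rad) and "tvec" (3), from world to camera coordinates, as OpenCV has them. Camera axes: x right, y down, z forward; pixel columns grow to the right and rows downward; lengths in m; the calibration is good to about 2 mm. A picture is of the moment at which its call begins. There is no depth.
- hand_in(): hands the job in, once; it reports no verdict.
Trained networks look in the newest picture that a camera, given by its name, has taken for a name from the list of things; names that differ only in an ending like _2 or _b are one class to them, and where a whole thing is asked for, a point or a joint stands for the part that bears it (a point fixed in the world has none). Each returns a list of dicts, best first, with "p" (0 to 1); they miss things now and then, are a little off and sometimes report something else, mostly with a low value. They report only what shows in the picture. A call takes as long as a camera call. They do not tell look-alikes from the thing itself.
- trace(camera, target): "mask" (384x512 bool, what is visible of it) and "at" ([column, row] in pixels, amid what is visible of it).
The state is a dict: "time_s": time; "joint_positions": joint angles; "qvel": joint speeds; "tau": joint torques, N m; "position": TCP position; "tcp_rot": TCP orientation; "force": force on the tool from outside, world axes, zero at the start; "moment": the same for the moment, N m; "opening": opening from 0.0 (shut) to 1.0 (fully open).
Only numpy, scipy, OpenCV 4.12 (cv2) and the standard library are available. Lean on these libraries where they do the work, as an engineer would, in place of code of your own. Each camera call takes 0.05 s, during which the arm holds its last target.

## Working session

There is one attempt and no reset: what is moved stays moved. The work goes in short steps, Python scripts to look and compute and a tool call to move; the robot and the scene stay as the last step left them, time stands still between calls to the robot, and variables do not carry over. Pictures are saved under pics/ and viewed, and the job is handed in when it is done.

Besides the shell and the picture viewer there is one more tool, called after ">>>" as a command line: name --argument value ..., lists and objects as JSON in quotes. play_rows: Moves the arm, as the interface text tells. Its arguments: {"type":"object","properties":{"rows":{"type":"array"}},"required":["rows"]}

```bash
mkdir -p pics; ls
cat > h.py <<'E'
from rig import *
import numpy as np, cv2
def snap(n,f):
    c=capture(n); cv2.imwrite('pics/'+f,c['pixels'][:,:,::-1]); return c
def ray(c,uv):
    R=cv2.Rodrigues(np.array(c['rvec']))[0]; K=np.array(c['intrinsics']); t=np.array(c['tvec']).ravel()
    d=R.T@np.linalg.inv(K)@np.array([uv[0],uv[1],1.]); return -R.T@t,d
def atz(c,uv,z):
    o,d=ray(c,uv); return o+d*(z-o[2])/d[2]
def proj(c,P):
    return cv2.projectPoints(np.array(P,float).reshape(-1,3),np.array(c['rvec'],float),np.array(c['tvec'],float),np.array(c['intrinsics'],float),None)[0].reshape(-1,2)
E
python3 - <<'E'
from h import *
import pickle
d={}
for n in ['scene','top']:
    d[n]=snap(n,n+'0.png')
    for t in ['case_left_mid','case_right_mid','rig','tray']:
        for r in trace(n,t)[:4]:
            m=r['mask']; ys,xs=np.nonzero(m); print(n,t,round(r['p'],2),np.round(r['at']),xs.min(),xs.max(),ys.min(),ys.max(),m.sum())
pickle.dump(d,open('c0.pkl','wb'))
s=read_state(); print(s['time_s'],s['position'],np.round(s['tcp_rot'],3),s['force'],s['opening'])
E
```

```text
pics
scene case_right_mid 0.94 [218. 170.] 191 244 153 187 1195
scene case_right_mid 0.67 [261. 150.] 239 283 138 160 777
scene rig 0.77 [231. 215.] 188 288 177 243 2612
top case_left_mid 0.85 [254. 212.] 240 274 178 242 1471
top case_right_mid 0.9 [325. 197.] 310 345 165 229 1614
top case_right_mid 0.88 [263. 128.] 237 288 97 155 1425
top case_right_mid 0.67 [397. 293.] 375 409 260 325 1765
top rig 0.78 [292. 213.] 235 347 174 250 3570
top tray 0.89 [145. 231.] 108 183 183 273 5264
0.5 [0.19287302 0.59445571 0.22253411] [[-0.    -0.951  0.309]
 [-0.     0.309  0.951]
 [-1.     0.    -0.   ]] [ 0.50633484 -0.01596952 -0.23466767] 0.9994295941923326
```

View pics/scene0.png

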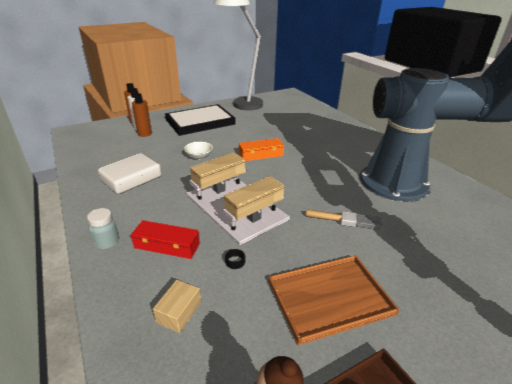

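View pics/top0.png

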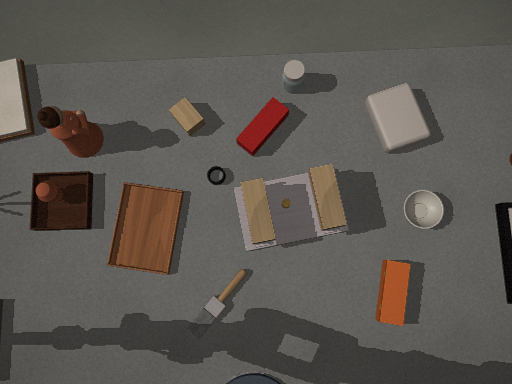

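Candidates for the cases: plywood boxes at top-image (257,211) on the left and (327,197) on the right, both on the rig. Look-alikes are the red box (263,127), the orange box (394,293) and the wood block (187,115). The two on the rig match the description. For the tray, brown wood at (146,228) fits, and the dark box at (61,201) is a decoy.

Run:
```python
import cv2
a=cv2.imread('pics/top0.png')
cv2.imwrite('pics/crop1.png',cv2.resize(a[155:260,225:360],None,fx=5.8,fy=5.7,interpolation=cv2.INTER_CUBIC))
cv2.imwrite('pics/crop2.png',cv2.resize(a[175:280,100:195],None,fx=5,fy=5,interpolation=cv2.INTER_CUBIC))
```

```text
(no output)
```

View pics/crop1.png

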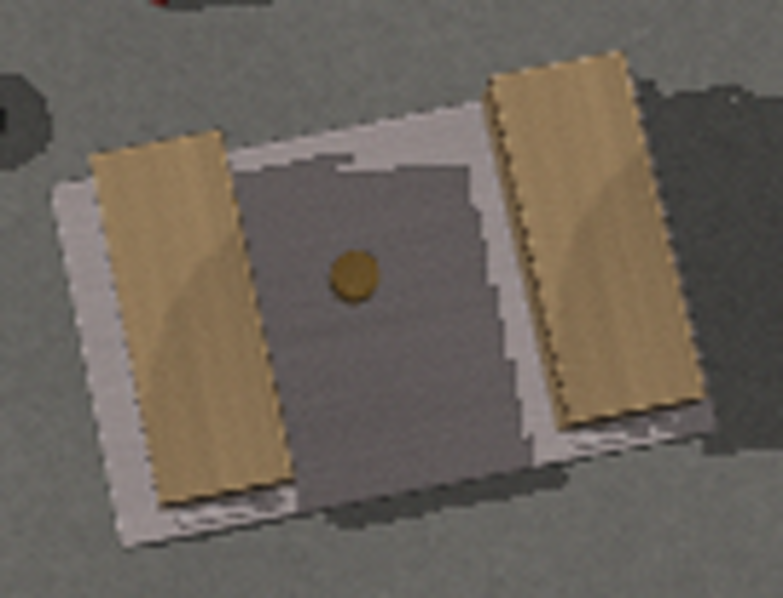

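View pics/crop2.png

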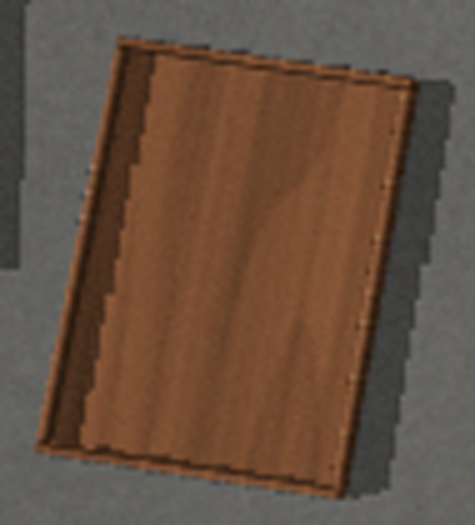

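The crop shows the two plywood cases lying level on the rockers of the pale base, and the empty tray.

Run:
```python
from h import *
import pickle
d=pickle.load(open('c0.pkl','rb'))['top']
f=lambda p,s,o:((p[0]+.5)/s[0]-.5+o[0],(p[1]+.5)/s[1]-.5+o[1])
def go(name,pts,s,o,z):
    P=np.array([atz(d,f(p,s,o),z) for p in pts])  # order far-left, far-right, near-right, near-left
    c=P.mean(0); ax=P[0]+P[1]-P[2]-P[3]; ay=P[0]+P[3]-P[1]-P[2]
    print(name,np.round(c,4),'yawx',np.degrees(np.arctan2(ax[1],ax[0])).round(2),'yawy',np.degrees(np.arctan2(-ay[0],ay[1])).round(2),'L',np.linalg.norm(ax[:2])/2,'W',np.linalg.norm(ay[:2])/2)
s,o=(5.8,5.7),(225,155)
s=(783/135,598/105)
go('L',[(91,157),(220,131),(294,480),(160,505)],s,o,.107)
go('R',[(489,77),(625,52),(704,400),(566,426)],s,o,.107)
go('tray',[(120,38),(414,80),(342,497),(38,450)],(5,5),(100,175),.018)
R=cv2.Rodrigues(d['rvec'])[0];print(-R.T@np.array(d['tvec']).ravel())
```

```text
L [ 0.4958 -0.0252  0.107 ] yawx 9.52 yawy 9.38 L 0.1493240750836615 W 0.054792566938092264
R [ 0.5236 -0.1917  0.107 ] yawx 8.92 yawy 8.92 L 0.14990528014345944 W 0.057026055881983714
tray [0.4729 0.2678 0.018 ] yawx -9.93 yawy -10.18 L 0.2171740822690675 W 0.1587686206062144
[ 0.36056027 -0.04022136  1.09687731]
```

```bash
cat >> h.py <<'E'
from scipy.spatial.transform import Rotation as Ro
def Rdown(yaw): # z axis (jaw) at angle yaw
    a=np.radians(yaw); z=np.array([np.cos(a),np.sin(a),0]); x=np.array([0,0,-1.]); return np.column_stack([x,np.cross(z,x),z])
def rel(wps,R0=None,p0=None):
    s=read_state(); p=np.array(s['position']) if p0 is None else np.array(p0); R=np.array(s['tcp_rot']) if R0 is None else R0
    for P,yaw in wps:
        print(np.round(R.T@(np.array(P)-p),4).tolist(), np.round(Ro.from_matrix(R.T@Rdown(yaw)).as_rotvec(degrees=True),2).tolist())
def st():
    s=read_state(); R=np.array(s['tcp_rot']); print('t',round(s['time_s'],2),'p',np.round(s['position'],4),'yaw',np.degrees(np.arctan2(R[1,2],R[0,2])).round(2),'tilt',np.round(R[2],3),'F',np.round(s['force'],2),'open',round(s['opening'],3))
E
python3 - <<'E'
from h import *
rel([((.42,.3,.22),90),((.4366,-.0349,.15),99.3)])
E
```

```text
[0.0025, -0.3069, -0.21] [-17.98, -0.0, -0.0]
[0.0725, -0.4261, -0.5234] [-27.28, -0.0, -0.0]
```

>>> play_rows --rows '[[[0,-0.1,-0.07,-6,0,0,0.02],[0,-0.3,-0.2,-18,0,0,0],[0,-0.3,-0.2,-18,0,0,0],[0,-0.3,-0.2,-18,0,0,0],[0,-0.3,-0.2,-18,0,0,0],[0,-0.3,-0.2,-18,0,0,0],[0,-0.3,-0.2,-18,0,0,0],[0,-0.3,-0.2,-18,0,0,0],[0,-0.3,-0.2,-18,0,0,0]]]'

```text
time_s: 1.4
position: [0.418, 0.3103, 0.2227]
tcp_rot: [[0.001, -1.0, 0.004], [0.0, 0.004, 1.0], [-1.0, -0.001, 0.0]]
force: [-0.7, 0.7, -0.0]
opening: 0.264
```

Run:
```python
from h import *
st();rel([((.4366,-.0349,.14),99.3)])
```

```text
t 1.4 p [0.418  0.3103 0.2227] yaw 89.77 tilt [-1.    -0.001  0.   ] F [-0.69  0.73 -0.05] open 0.264
[0.0826, -0.0199, -0.3451] [-9.53, 0.02, 0.03]
```

>>> play_rows --rows '[[[0.03,-0.02,-0.2,-9.5,0,0,0],[0.05,-0.02,-0.345,-9.5,0,0,0],[0.08,-0.02,-0.345,-9.5,0,0,0],[0.08,-0.02,-0.345,-9.5,0,0,0],[0.08,-0.02,-0.345,-9.5,0,0,0],[0.08,-0.02,-0.345,-9.5,0,0,0],[0.08,-0.02,-0.345,-9.5,0,0,0],[0.08,-0.02,-0.345,-9.5,0,0,0],[0.08,-0.02,-0.345,-9.5,0,0,0],[0.08,-0.02,-0.345,-9.5,0,0,0],[0.08,-0.02,-0.345,-9.5,0,0,0]]]'

```text
time_s: 2.5
position: [0.4364, -0.0313, 0.1429]
tcp_rot: [[0.0, -0.986, -0.168], [0.0, -0.168, 0.986], [-1.0, -0.0, 0.0]]
force: [0.1, 0.1, 0.4]
opening: 0.005
```

Run:
```python
from h import *
st();rel([((.4366,-.0349,.11),99.3)])
snap('wrist','w1.png');snap('scene','s1.png')
```

```text
t 2.5 p [ 0.4364 -0.0313  0.1429] yaw 99.69 tilt [-1. -0.  0.] F [0.06 0.08 0.36] open 0.005
[0.0329, 0.0004, -0.0036] [0.39, 0.02, 0.01]
```

View pics/w1.png

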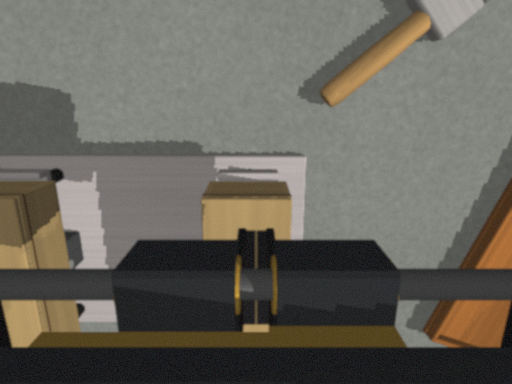

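View pics/s1.png

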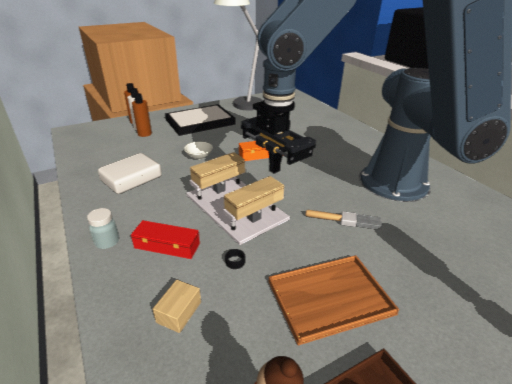

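>>> play_rows --rows '[[[0.02,0,-0.003,0.4,0,0,0],[0.032,0,-0.003,0.4,0,0,0],[0.033,0,-0.003,0.4,0,0,0],[0.034,0,-0.003,0.4,0,0,0],[0.035,0,-0.003,0.4,0,0,0],[0.036,0,-0.003,0.4,0,0,0],[0.037,0,-0.003,0.4,0,0,0]]]'

```text
time_s: 3.3
position: [0.4363, -0.0363, 0.106]
tcp_rot: [[-0.002, -0.987, -0.159], [-0.0, -0.159, 0.987], [-1.0, 0.002, -0.0]]
force: [-4.4, -1.5, 6.5]
opening: 0.004
```

>>> play_rows --rows '[[[0.002,0.002,0,0,0,0,0],[0.004,0.0037,0,0,0,0,0],[0.006,0.0052,0,0,0,0,0],[0.008,0.0066,0,0,0,0,0],[0.01,0.008,0,0,0,0,0],[0.012,0.0094,0,0,0,0,0],[0.014,0.0107,0,0,0,0,0],[0.016,0.0119,0,0,0,0,0],[0.0165,0.0122,0,0,0,0,0],[0.0165,0.0122,0,0,0,0,0]]]'

```text
time_s: 4.3
position: [0.4275, -0.0384, 0.0905]
tcp_rot: [[0.006, -0.987, -0.158], [-0.001, -0.158, 0.987], [-1.0, -0.006, -0.002]]
force: [0.4, 3.0, 17.3]
opening: 0.008
```

Run:
```python
from h import *
st()
snap('scene','s2.png')
```

```text
t 4.3 p [ 0.4275 -0.0384  0.0905] yaw 99.07 tilt [-1.    -0.006 -0.002] F [ 0.35  2.98 17.35] open 0.008
```

View pics/s2.png

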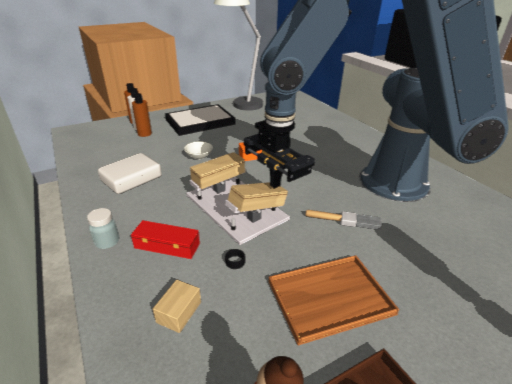

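It is at the end stop (17 N). Hold, then let go.

>>> play_rows --rows '[[[0,0,0,0,0,0,0],[0,0,0,0,0,0,0],[0,0,0,0,0,0,0],[0,0,0,0,0,0,0],[0,0,0,0,0,0,0],[0,0,0,0,0,0,0],[0,0,0,0,0,0,0],[0,0,0,0,0,0,0]]]'

```text
time_s: 5.15
position: [0.4275, -0.0384, 0.0906]
tcp_rot: [[0.006, -0.987, -0.158], [-0.001, -0.158, 0.987], [-1.0, -0.006, -0.002]]
force: [-0.7, 2.7, 16.2]
opening: 0.005
```

>>> play_rows --rows '[[[-0.03,0,0,0,0,0,0],[-0.07,0,0,0,0,0,0],[-0.08,0,0,0,0,0,0],[-0.08,0,0,0,0,0,0],[-0.08,0,0,0,0,0,0],[-0.08,0,0,0,0,0,0],[-0.08,0,0,0,0,0,0],[-0.08,0,0,0,0,0,0],[-0.08,0,0,0,0,0,0]]]'

```text
time_s: 6.05
position: [0.4248, -0.0382, 0.1685]
tcp_rot: [[-0.001, -0.987, -0.158], [0.0, -0.158, 0.987], [-1.0, 0.001, 0.001]]
force: [-0.4, 0.1, -0.4]
opening: 0.004
```

Run:
```python
from h import *
st();rel([((.4644,-.2014,.14),99.3)])
snap('scene','s3.png')
```

```text
t 6.05 p [ 0.4248 -0.0382  0.1685] yaw 99.11 tilt [-1.     0.001  0.001] F [-0.45  0.11 -0.35] open 0.004
[0.0284, -0.0133, -0.1675] [-0.18, 0.04, -0.07]
```

View pics/s3.png

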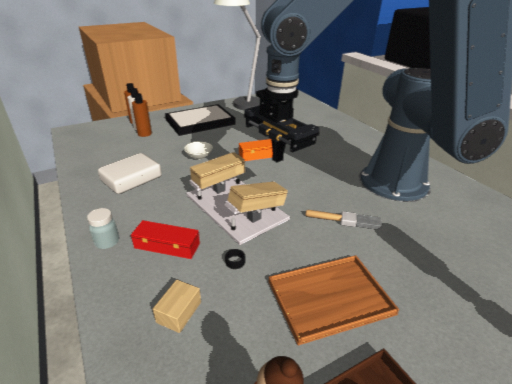

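The left case stays tipped at (257,195), so it is the loose one. Now the right.

>>> play_rows --rows '[[[0,-0.013,-0.1,0,0,0,0],[0.01,-0.013,-0.167,0,0,0,0],[0.03,-0.013,-0.167,0,0,0,0],[0.03,-0.013,-0.167,0,0,0,0],[0.03,-0.013,-0.167,0,0,0,0],[0.03,-0.013,-0.167,0,0,0,0],[0.03,-0.013,-0.167,0,0,0,0]]]'

```text
time_s: 6.8
position: [0.4635, -0.1992, 0.1391]
tcp_rot: [[-0.001, -0.987, -0.16], [0.001, -0.16, 0.987], [-1.0, 0.001, 0.002]]
force: [0.7, 0.9, -0.4]
opening: 0.005
```

Run:
```python
from h import *
st();rel([((.4644,-.2014,.11),99.3)])
```

```text
t 6.8 p [ 0.4635 -0.1992  0.1391] yaw 99.18 tilt [-1.     0.001  0.002] F [ 0.71  0.94 -0.39] open 0.005
[0.0291, -0.0006, -0.0024] [-0.12, 0.09, -0.07]
```

>>> play_rows --rows '[[[0.018,0,-0.001,0,0,0,0],[0.028,0,-0.001,0,0,0,0],[0.029,0,-0.001,0,0,0,0],[0.03,0,-0.001,0,0,0,0],[0.031,0,-0.001,0,0,0,0],[0.032,0,-0.001,0,0,0,0],[0.033,0,-0.001,0,0,0,0]]]'

```text
time_s: 7.5
position: [0.464, -0.2022, 0.1065]
tcp_rot: [[-0.001, -0.987, -0.159], [-0.0, -0.159, 0.987], [-1.0, 0.001, -0.0]]
force: [-3.5, -1.5, 4.7]
opening: 0.009
```

>>> play_rows --rows '[[[0.002,0.002,0,0,0,0,0],[0.004,0.0037,0,0,0,0,0],[0.006,0.0052,0,0,0,0,0],[0.008,0.0066,0,0,0,0,0],[0.01,0.008,0,0,0,0,0],[0.012,0.0094,0,0,0,0,0],[0.014,0.0107,0,0,0,0,0],[0.016,0.0119,0,0,0,0,0],[0.017,0.0125,0,0,0,0,0],[0.017,0.0125,0,0,0,0,0]]]'

```text
time_s: 8.5
position: [0.451, -0.2044, 0.0899]
tcp_rot: [[-0.002, -0.987, -0.159], [-0.0, -0.159, 0.987], [-1.0, 0.002, -0.0]]
force: [-6.3, -0.9, 12.4]
opening: 0.004
```

>>> play_rows --rows '[[[0,0,0,0,0,0,0],[0,0,0,0,0,0,0],[0,0,0,0,0,0,0],[0,0,0,0,0,0,0],[0,0,0,0,0,0,0],[0,0,0,0,0,0,0],[0,0,0,0,0,0,0],[0,0,0,0,0,0,0]]]'

```text
time_s: 9.3
position: [0.451, -0.2044, 0.09]
tcp_rot: [[-0.002, -0.987, -0.159], [-0.001, -0.159, 0.987], [-1.0, 0.002, -0.0]]
force: [-6.0, -2.1, 12.7]
opening: 0.004
```

Run:
```python
from h import *
st()
snap('scene','s4.png')
```

```text
t 9.3 p [ 0.451  -0.2044  0.09  ] yaw 99.15 tilt [-1.     0.002 -0.   ] F [-6.03 -2.05 12.7 ] open 0.004
```

View pics/s4.png

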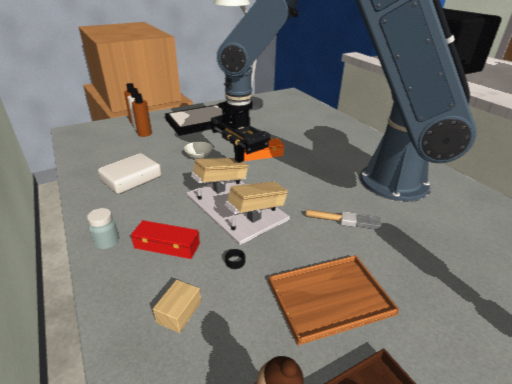

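Both cases are tipped now. Release the right one.

>>> play_rows --rows '[[[-0.03,0,0,0,0,0,0],[-0.07,0,0,0,0,0,0],[-0.1,0,0,0,0,0,0.02],[-0.1,0,0,0,0,0,0.087],[-0.1,0,0,0,0,0,0.087],[-0.1,0,0,0,0,0,0.087],[-0.1,0,0,0,0,0,0.087],[-0.1,0,0,0,0,0,0.087],[-0.1,0,0,0,0,0,0.087],[-0.1,0,0,0,0,0,0.087]]]'

```text
time_s: 10.35
position: [0.4521, -0.2039, 0.1886]
tcp_rot: [[-0.001, -0.987, -0.159], [0.001, -0.159, 0.987], [-1.0, 0.001, 0.001]]
force: [-0.9, -1.0, 0.7]
opening: 0.652
```

Run:
```python
from h import *
st()
snap('scene','s5.png'); c=snap('top','t5.png')
a=cv2.imread('pics/t5.png')
cv2.imwrite('pics/t5c.png',cv2.resize(a[155:260,225:360],None,fx=5.8,fy=5.7,interpolation=cv2.INTER_CUBIC))
```

```text
t 10.35 p [ 0.4521 -0.2039  0.1886] yaw 99.12 tilt [-1.     0.001  0.001] F [-0.86 -1.05  0.71] open 0.652
```

View pics/s5.png

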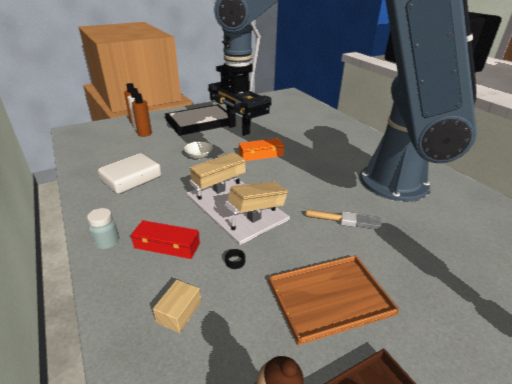

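View pics/t5c.png

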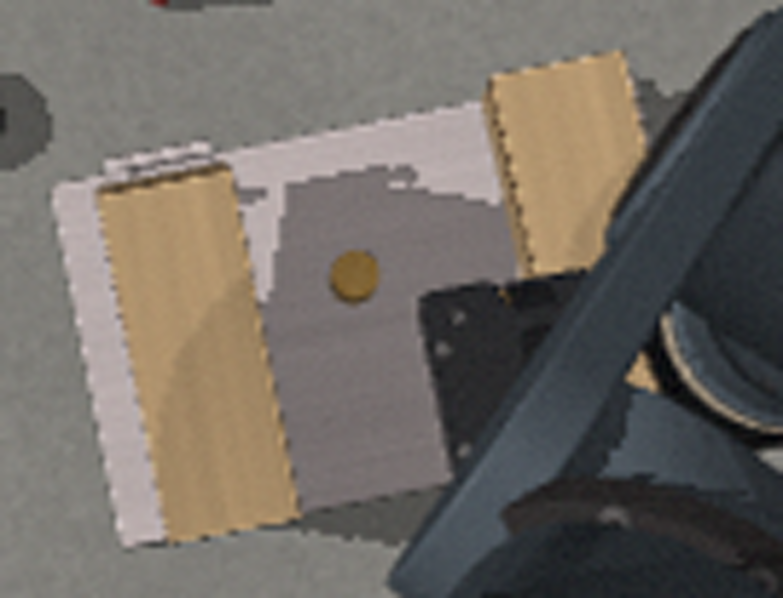

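The right case is level again at its old corners and the left is still tipped, so the right one is firm. Go above it.

Run:
```python
from h import *
rel([((.5236,-.1917,.16),99.1),((.5236,-.1917,.067),99.1)])
```

```text
[0.0288, -0.0725, 0.0008] [0.02, 0.02, -0.02]
[0.1218, -0.0725, 0.0008] [0.02, 0.02, -0.02]
```

>>> play_rows --rows '[[[0,-0.05,0.001,0,0,0,0.087],[0,-0.0725,0.001,0,0,0,0.087],[0.03,-0.0725,0.001,0,0,0,0.087],[0.03,-0.0725,0.001,0,0,0,0.087],[0.03,-0.0725,0.001,0,0,0,0.087],[0.03,-0.0725,0.001,0,0,0,0.087],[0.03,-0.0725,0.001,0,0,0,0.087]]]'

```text
time_s: 11.15
position: [0.5238, -0.192, 0.1601]
tcp_rot: [[0.001, -0.987, -0.158], [-0.001, -0.158, 0.987], [-1.0, -0.001, -0.001]]
force: [-0.8, -0.7, -0.5]
opening: 1.001
```

Run:
```python
from h import *
st()
rel([((.5236,-.1917,.066),99.1)])
c=snap('wrist','w5.png')
```

```text
t 11.15 p [ 0.5238 -0.192   0.1601] yaw 99.09 tilt [-1.    -0.001 -0.001] F [-0.78 -0.66 -0.48] open 1.001
[0.0941, 0.0002, 0.0005] [-0.01, -0.07, 0.07]
```

View pics/w5.png

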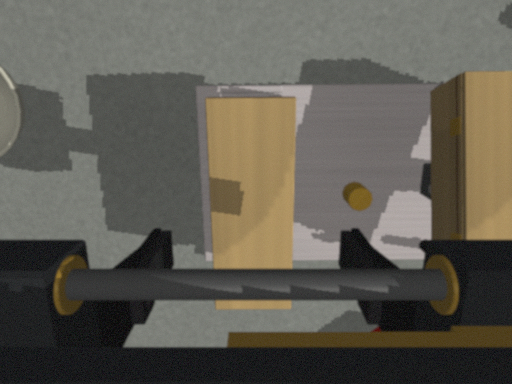

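>>> play_rows --rows '[[[0.03,0,0,0,0,0,0.087],[0.06,0,0,0,0,0,0.087],[0.08,0,0,0,0,0,0.087],[0.094,0,0,0,0,0,0.087],[0.094,0,0,0,0,0,0.087],[0.094,0,0,0,0,0,0.065],[0.094,0,0,0,0,0,0.055],[0.094,0,0,0,0,0,0.045],[0.094,0,0,0,0,0,0.04],[0.094,0,0,0,0,0,0.04],[0.094,0,0,0,0,0,0.04],[0.094,0,0,0,0,0,0.04]]]'

```text
time_s: 12.4
position: [0.5245, -0.1925, 0.0658]
tcp_rot: [[0.002, -0.987, -0.159], [-0.002, -0.159, 0.987], [-1.0, -0.002, -0.002]]
force: [-0.4, -3.1, 5.2]
opening: 0.645
```

Run:
```python
from h import *
st()
```

```text
t 12.4 p [ 0.5245 -0.1925  0.0658] yaw 99.15 tilt [-1.    -0.002 -0.002] F [-0.37 -3.12  5.25] open 0.645
```

Gripped at 56 mm. Lift.

>>> play_rows --rows '[[[0,0,0,0,0,0,0.02],[0,0,0,0,0,0,0.02],[-0.005,0,0,0,0,0,0.02],[-0.015,0,0,0,0,0,0.02],[-0.03,0,0,0,0,0,0.02],[-0.06,0,0,0,0,0,0.02],[-0.09,0,0,0,0,0,0.02],[-0.12,0,0,0,0,0,0.02],[-0.145,0,0,0,0,0,0.02],[-0.155,0,0,0,0,0,0.02],[-0.155,0,0,0,0,0,0.02]]]'

```text
time_s: 13.5
position: [0.5239, -0.1914, 0.2212]
tcp_rot: [[0.002, -0.987, -0.159], [-0.001, -0.159, 0.987], [-1.0, -0.002, -0.001]]
force: [0.2, -0.6, -3.6]
opening: 0.639
```

Run:
```python
from h import *
st()
snap('scene','s6.png')
rel([((.4729,.2678,.22),80)])
```

```text
t 13.5 p [ 0.5239 -0.1914  0.2212] yaw 99.13 tilt [-1.    -0.002 -0.001] F [ 0.22 -0.59 -3.57] open 0.639
[0.0001, -0.0232, 0.461] [19.12, 0.04, -0.04]
```

View pics/s6.png

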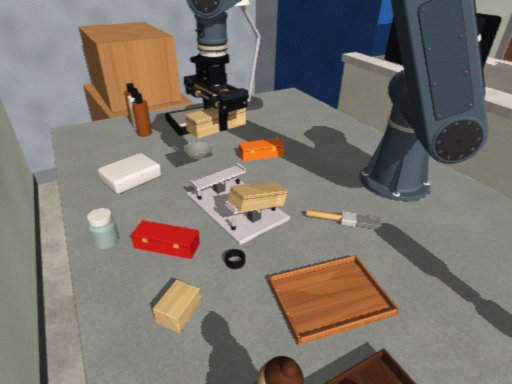

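The case is held level and the left one is still tipped. Carry to the tray.

>>> play_rows --rows '[[[0,-0.001,0.02,1,0,0,0.02],[0,-0.003,0.06,3,0,0,0.02],[0,-0.005,0.105,5,0,0,0.02],[0,-0.0075,0.15,7,0,0,0.02],[0,-0.01,0.195,9,0,0,0.02],[0,-0.012,0.24,11,0,0,0.02],[0,-0.0145,0.285,13,0,0,0.02],[0,-0.0165,0.33,15,0,0,0.02],[0,-0.019,0.375,17,0,0,0.02],[0,-0.021,0.415,18.5,0,0,0.02],[0,-0.0225,0.445,19,0,0,0.02],[0,-0.023,0.461,19,0,0,0.02]]]'

```text
time_s: 14.75
position: [0.4712, 0.2692, 0.218]
tcp_rot: [[-0.004, -0.986, 0.169], [-0.001, 0.169, 0.986], [-1.0, 0.004, -0.001]]
force: [-0.1, -0.4, -3.1]
opening: 0.639
```

Run:
```python
from h import *
st()
rel([((.4729,.2678,.05),80),((.4729,.2678,.0095),80)])
```

```text
t 14.75 p [0.4712 0.2692 0.218 ] yaw 80.27 tilt [-1.     0.004 -0.001] F [-0.06 -0.41 -3.07] open 0.639
[0.168, -0.0026, -0.0009] [0.27, -0.08, -0.23]
[0.2085, -0.0027, -0.0008] [0.27, -0.08, -0.23]
```

>>> play_rows --rows '[[[0.02,0,0,0,0,0,0.02],[0.05,0,0,0,0,0,0.02],[0.08,0,0,0,0,0,0.02],[0.11,0,0,0,0,0,0.02],[0.14,0,0,0,0,0,0.02],[0.16,0,0,0,0,0,0.02],[0.175,0,0,0,0,0,0.02],[0.185,0,0,0,0,0,0.02],[0.19,0,0,0,0,0,0.02],[0.19,0,0,0,0,0,0.02]]]'

```text
time_s: 15.75
position: [0.4729, 0.2668, 0.0293]
tcp_rot: [[-0.002, -0.985, 0.172], [-0.001, 0.172, 0.985], [-1.0, 0.001, -0.001]]
force: [0.1, -0.7, -3.2]
opening: 0.644
```

Run:
```python
from h import *
st()
rel([((.4729,.2678,.0095),80)])
snap('scene','s7.png')
```

```text
t 15.75 p [0.4729 0.2668 0.0293] yaw 80.1 tilt [-1.     0.001 -0.001] F [ 0.14 -0.75 -3.22] open 0.644
[0.0198, 0.0002, 0.001] [0.1, -0.05, -0.08]
```

View pics/s7.png

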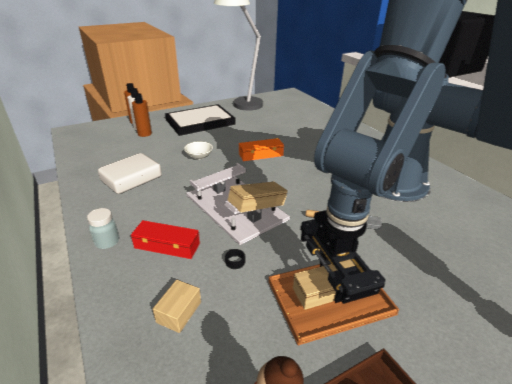

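>>> play_rows --rows '[[[0.006,0,0,0,0,0,0.02],[0.012,0,0,0,0,0,0.02],[0.016,0,0,0,0,0,0.02],[0.018,0,0,0,0,0,0.02],[0.019,0,0,0,0,0,0.02],[0.02,0,0,0,0,0,0.02],[0.02,0,0,0,0,0,0.02]]]'

```text
time_s: 16.5
position: [0.4733, 0.2673, 0.01]
tcp_rot: [[0.0, -0.985, 0.172], [0.0, 0.172, 0.985], [-1.0, -0.0, 0.0]]
force: [0.6, -0.5, -3.0]
opening: 0.641
```

>>> play_rows --rows '[[[0.0005,0,0,0,0,0,0.02],[0.001,0,0,0,0,0,0.02],[0.0015,0,0,0,0,0,0.02],[0.0015,0,0,0,0,0,0.02]]]'

```text
time_s: 16.9
position: [0.4733, 0.2673, 0.0089]
tcp_rot: [[0.0, -0.985, 0.171], [0.0, 0.171, 0.985], [-1.0, -0.0, 0.0]]
force: [-0.8, -0.7, 0.6]
opening: 0.644
```

Touching down. Open and rise.

>>> play_rows --rows '[[[0,0,0,0,0,0,0.06],[0,0,0,0,0,0,0.066],[0,0,0,0,0,0,0.074],[0,0,0,0,0,0,0.078],[0,0,0,0,0,0,0.078],[0,0,0,0,0,0,0.078],[0,0,0,0,0,0,0.078]]]'

```text
time_s: 17.6
position: [0.4733, 0.2672, 0.0085]
tcp_rot: [[-0.0, -0.985, 0.172], [-0.0, 0.172, 0.985], [-1.0, 0.0, -0.0]]
force: [-0.5, 0.3, 0.9]
opening: 0.892
```

>>> play_rows --rows '[[[-0.01,0,0,0,0,0,0.078],[-0.03,0,0,0,0,0,0.078],[-0.06,0,0,0,0,0,0.078],[-0.1,0,0,0,0,0,0.078],[-0.14,0,0,0,0,0,0.078],[-0.18,0,0,0,0,0,0.078],[-0.2,0,0,0,0,0,0.078],[-0.2,0,0,0,0,0,0.078],[-0.2,0,0,0,0,0,0.078]]]'

```text
time_s: 18.5
position: [0.4729, 0.2672, 0.209]
tcp_rot: [[0.001, -0.985, 0.172], [0.0, 0.172, 0.985], [-1.0, -0.001, 0.0]]
force: [0.1, -0.0, -0.9]
opening: 0.895
```

Run:
```python
from h import *
st()
snap('scene','s8.png');snap('top','t8.png')
```

```text
t 18.5 p [0.4729 0.2672 0.209 ] yaw 80.12 tilt [-1.    -0.001  0.   ] F [ 0.1  -0.03 -0.88] open 0.895
```

View pics/s8.png

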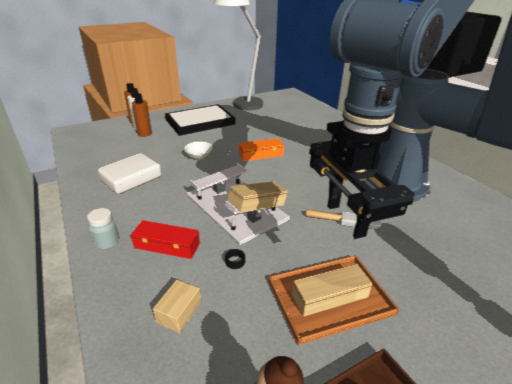

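View pics/t8.png

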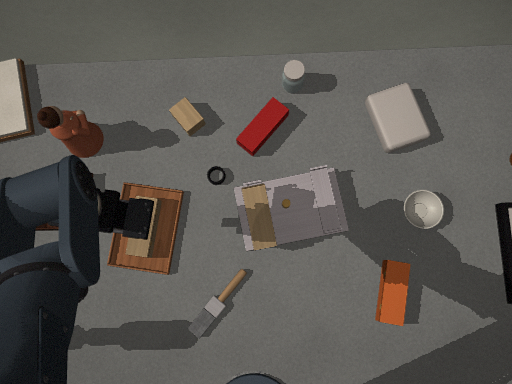

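The firm case lies flat in the tray at (332,287) in the scene picture. The left case is still tipped at (257,196), and the gripper is clear of everything.

Run:
```python
from h import *
print(hand_in())
```

```text
the job is handed in; nothing more can be done
None
```

The job is done and handed in. The right case was the firm one and now lies flat in the brown tray, and the loose left case is still tipped on its rocker.

- **Left case:** I pressed the near end to its stop, held it about 0.8 s and let go. It stayed tipped, so the loose piece is in this one.
- **Right case:** I pressed, held and let go in the same way. It swung back level, with its visible far corners where they were before.
- **Move to the tray:** I gripped the right case across its 56 mm width and kept it level throughout. I let go once it was resting on the tray floor.

The last pictures show the right case lying lengthwise inside the tray walls, the left case still tipped, and the look-alikes where they were. The gripper was 0.2 m up and touching nothing, at 18.5 s on the clock. No check failed. The highest force I read was about 17 N, while pressing the left case against its stop.

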